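# Seat the reed holder in the tuning block and lock it

## Robot

A 6-joint arm with a two-finger parallel gripper is mounted at the origin on the work surface. World frame = base frame: x ahead of the robot, y to its left, z up, the work surface at z = 0. Lengths are in m, angles in rad, forces in N, time in s.
With the tool pointing down it reaches from about 0.375 to 0.9 m from the base axis. Payload 3.1 kg.
Tool frame: the origin (TCP) lies midway between the tips of the shut fingers; the grasp point (between the pads) lies 19 mm behind it (pinch_z is the distance from the TCP to the grasp point, in m); y points along the fingers, z is the direction in which the jaws open and shut, and the axes are right-handed (so a half turn about y gives the same grasp; the last joint's range is limited). The gripper opens to 87 mm and grips with 3 to 60 N. Pads are 19 mm wide; open, the fingers measure 117 mm over their backs; the gripper's body (75 mm by 190 mm) begins 51 mm behind the grasp point.
Start: joints at [1.109, 0.527, 1.433, -0, 1.181, -0.178], TCP at [0.174, 0.6, 0.223] pointing down, gripper open.
Joint ranges: [-3.08, 3.08], [-0.75, 2.2], [0.22, 2.44], [-1.43, 4.57], [0, 2.65], [-2.85, 2.85]. Speed limits (rad/s): [2.79, 2.79, 3.14, 3.14, 3.14, 3.14].

## Interface

Orientations are given as a unit quaternion [x, y, z, w].
In Python, from rig import * gives the robot as it stands.
- The arm moves only by the tool drive_tool, never from a script. Its argument "plan" is a list of rows, each a list of 7 numbers: the shift along the tool's x, y, z in mm, then the turn, a rotation vector about the tool's x, y, z in degrees, then the finger opening in mm, from 0 to 87. A call has 1 to 10 rows; each row is the pose to reach, as a shift and turn from the pose commanded when the call began, along the tool's axes at that moment; what a row does not reach only later rows make up. A row lasts 1/10 s, in which the tool goes at most 50 mm and 8.59 degrees, less where a joint would pass 70% of its speed; a pose out of reach is approached as far as the arm can. A call with a gripper value outside its range is refused whole. The fingers move at their own pace and stop on an object; "newtons" is the grip in N (left out, the last holds). Time passes only in rows, so rows that repeat a pose let the fingers close. It gives the time, the measured TCP pose, the force and the opening at its end, in the units of the state.
- get_obs(): the state, without advancing time (a new reading comes with each control period).
- camera(name): name is "scene" or "top" or "wrist"; returns the picture (420x560x3 uint8, blue, green, red); there is no depth.
- get_calibration(name): a dict with "fx", "fy", "cx", "cy" (pixels), "origin" and "rotation" of the camera in the world; the wrist camera has in their place "tool_from_camera" (4x4, takes a point from camera to tool coordinates, whose origin is the TCP and whose axes are the tool frame's). Camera axes: x right, y down, z forward; pixel columns grow to the right and rows downward; lengths in m; the calibration is good to about 2 mm. A picture is of the moment at which its call begins: read the wrist's pose just before it. get_calibration takes no time and is no camera call.
- hand_in(): hands the job in, once; it reports no verdict.
Trained networks look in the newest picture that a camera, given by its name, has taken for a name from the list of things; names that differ only in an ending like _2 or _b are one class to them, and where a whole thing is asked for, a point or a joint stands for the part that bears it (a point fixed in the world has none). Each returns a list of dicts, best first, with "conf" (0 to 1); they miss things now and then, are a little off and sometimes report something else, mostly with a low value. They report only what shows in the picture. A call takes as long as a camera call. They do not tell look-alikes from the thing itself.
- spot_in(camera, target): "location" ([column, row] in pixels, amid what is visible of it).
- mark_of(camera, target): "location" ([column, row] in pixels: a listed point, or the origin of a listed thing).
The state is a dict: "time": time; "q": joint angles; "joint_velocities": joint speeds; "joint_torque": joint torques, N m; "position": TCP position; "tool_rot": TCP orientation; "ft_force": force on the tool from outside, world axes, zero at the start; "moment": the same for the moment, N m; "grip_width": finger opening in m.
Only numpy, scipy, OpenCV 4.12 (cv2) and the standard library are available. Lean on these libraries where they do the work, as an engineer would, in place of code of your own. Each camera call takes 0.05 s, during which the arm holds its last target. There are 200 camera calls.

## Task

Slide the large round reed holder across the top of the aluminium tuning block with your fingertips until it drops into its round seat and lies flush there, then push the brass turn-button's thumb peg round until the button lies over the holder, up to its stop pin. Nudge the holder all the way along the deck, never lifting it, and leave the other things on the bench where they are.

Things in the scene. Friction and masses are not known exactly. Their poses are not given: they have to be found in the camera images.
- tuning_block: Aluminium tuning block (wind chest), fixed, 170 mm along its x, 260 mm along its y, 45 mm high, with a flat top (deck). Origin: centre of its underside; its z is up. The seat lies in the -y half of the deck and the reed holder starts on the +y half. A brass hose nipple sticks 26 mm out of the +x side, low down.
- seat (a point): Centre of the mouth of the seat, at deck height (45 mm above the bench): a round flat-floored counterbore 64 mm in diameter and 8 mm deep with a 1 mm bevel, at (0, -45, 45) mm in the block's frame. A holder can stick there cocked, one edge down; a fingertip pressed on its raised edge sends it home.
- holder_mid (a point): The large reed holder: a loose round brass disc 62 mm in diameter, 8 mm thick, about 0.2 kg, lying flat on the deck, with a reed let flush into its top. The point is its centre, half-way up (4 mm above its underside); in its seat this point is 4 mm below the deck. Its turn about the vertical does not matter.
- turn_button (a joint): Angle (rad) of the brass turn-button, a flat bar 49 mm long, 13 mm wide, from 2 to 7 mm above the deck. 0: the bar points along the block's +x, clear of the seat; it grows counter-clockwise seen from above; 1.57: points along the block's +y to the seat's middle, its tip 22 mm in over the seat. Stops at -0.5 and 1.6 (at its stop pin). Stays where left; 1 to 2 N at the peg moves it.
- button_pivot (a point): Pivot screw of the turn-button, at deck height, at (0, -91, 45) mm in the block's frame, 46 mm from the middle of the seat. The screw head stands 10 mm above the deck; the thin stop pin, 9 mm high, stands at (-9.5, -82) mm in the block's frame. The bar cannot pass over a holder that stands over 2 mm proud.
- thumb_peg (a point): Middle of the upright round thumb peg on the turn-button, 9 mm in diameter, from 7 to 21 mm above the deck (the point is 14 mm above it), 26 mm from the pivot along the bar. Push it sideways to turn the button.
- spare_holder_mid (a point): Centre of a smaller spare reed holder, a loose brass disc 42 mm in diameter, 8 mm thick, lying on the bench beyond the block: leave alone.
- reed_plate: Loose bronze reed plate 46 x 14 x 4 mm lying on the deck at the corner (-x, -y) of the block, long along its own x; origin at the centre of its underside: leave alone.
- file: Loose tuning file with a horn handle, 205 mm long along its own x (handle to -x), 18 mm wide, 14 mm high, on the bench on the robot's side of the block; origin on its underside where handle and blade meet: leave alone.
- insulator: Green glass insulator, 68 mm in diameter, 97 mm high, standing on the bench off the +y end of the block; origin at the centre of its underside: leave alone.
- reed_pan: Hexagonal beech reed pan, 158 mm over the flats, 24 mm high, on the bench to the right; origin at the centre of its underside: leave alone.
- screwdriver: Screwdriver 160 mm long lying on the bench to the left: leave alone.
- jar: Glass jar 56 mm in diameter, 65 mm high, on the bench to the left; origin at the centre of its underside: leave alone.
Things that resemble listed ones, but are neither listed nor needed, are in the scene too. Leave any orange or red look-alike of the part that bears holder_mid alone.

How it is judged:
On the way, in this order (a step that is already met when the one before it is completed fails the run):
1. the holder lies in its seat (horizontal distance between holder_mid and seat below 0.003 m and z of holder_mid in the frame of tuning_block below 0.0425 m), for 0.2 s.
2. the turn-button lies over the holder (value of joint turn_button above 1.3 rad), for 0.2 s.
At the end, for the whole second after the job is handed in: The large holder lies flat in its seat: centre within 3 mm of the seat's, top flush with the deck within 1.5 mm, tilted under 0.04 rad, at rest; the turn-button is at 1.3 rad or more, its bar over the holder (all of step 1 and z of holder_mid in the frame of tuning_block above 0.039 m and angle between holder_mid's own z axis and vertical below 0.04 rad and value of joint turn_button above 1.3 rad and linear speed of holder below 0.01 m/s); the robot touches nothing.
It fails at once if the holder is lifted off the deck (its centre more than 8 mm above where it lies on the deck) or flipped (z of holder_mid in the frame of tuning_block above 0.057 m or angle between holder_mid's own z axis and vertical above 0.6 rad).
It fails at once if the spare holder, reed plate, file, insulator, reed pan, screwdriver or jar is moved by more than 20 mm (distance of any of spare_holder_mid, reed_plate, file, insulator, reed_pan, screwdriver, jar from where it was at the start of the episode above 0.02 m).
It also fails if it takes over 48 s, if anything falls off the work surface, if the arm or the gripper's body presses on something with over 40 N, if the wrist force passes 120 N, or if a joint passes its speed limit or range.

## Working session

There is one attempt and no reset: what is moved stays moved. The work goes in short steps, Python scripts to look and compute and a tool call to move; the robot and the scene stay as the last step left them, time stands still between calls to the robot, and variables do not carry over. Pictures are saved under pics/ and viewed, about 8 in all and at most 12, crops included, and the job is handed in when it is done.

Besides the shell and the picture viewer there is one more tool, called after ">>>" by a JSON object that holds its "fn" and its "kwargs", one argument or row to a line. drive_tool: Moves the arm, as the interface text tells. Its arguments: {"type":"object","properties":{"plan":{"type":"array","items":{"type":"array","items":{"type":"number"}}},"newtons":{"type":"number"}},"required":["plan"]}

```bash
ls; mkdir -p pics
cat > h.py <<'E'
from rig import *
import numpy as np, cv2
from scipy.spatial.transform import Rotation as R
def ray(name,px):
    c=get_calibration(name)
    d=np.array([(px[0]-c["cx"])/c["fx"],(px[1]-c["cy"])/c["fy"],1.0])
    if "origin" in c: return np.array(c["origin"]),np.array(c["rotation"])@d
    o=get_obs(); T=np.array(c["tool_from_camera"]); r=R.from_quat(o["tool_rot"]).as_matrix()
    return r@T[:3,3]+np.array(o["position"]), r@T[:3,:3]@d
def at(name,px,z):
    o,d=ray(name,px); return o+d*(z-o[2])/d[2]
def proj(name,p):
    c=get_calibration(name)
    if "origin" in c: q=np.array(c["rotation"]).T@(np.array(p)-np.array(c["origin"]))
    else:
        o=get_obs(); T=np.array(c["tool_from_camera"]); r=R.from_quat(o["tool_rot"]).as_matrix()
        q=T[:3,:3].T@(r.T@(np.array(p)-np.array(o["position"]))-T[:3,3])
    return np.array([c["fx"]*q[0]/q[2]+c["cx"],c["fy"]*q[1]/q[2]+c["cy"]])
E
python3 - <<'E'
from h import *
np.set_printoptions(precision=4,suppress=True)
o=get_obs(); print(o)
ims=[]
for n in("top","scene"):
    im=camera(n); cv2.imwrite(f"pics/{n}0.png",im); c=get_calibration(n); print(n,c["origin"],c["fx"])
    for t,z in(("tuning_block",0),("seat",.045),("holder_mid",.049),("button_pivot",.045),("thumb_peg",.059),("spare_holder_mid",.004),("insulator",0),("reed_plate",.045)):
        for m in mark_of(n,t)[:3]: print(n,t,round(m["conf"],2),np.round(m["location"],1),at(n,m["location"],z)[:2])
print(R.from_quat(o["tool_rot"]).as_matrix())
E
```

```text
pics
{'time': 0.0, 'q': array([ 1.1095,  0.5285,  1.4339, -0.    ,  1.1814, -0.1785]), 'joint_velocities': array([-0.0004,  0.0007,  0.0001, -0.0004, -0.002 ,  0.0003]), 'joint_torque': array([ -0.0012, -44.0045, -17.659 ,   0.0634,   0.0583,  -0.0002]), 'position': array([0.1741, 0.5995, 0.2216]), 'tool_rot': array([ 0.7008, -0.0999,  0.0994, -0.6993]), 'ft_force': array([-0.9842,  0.1226, -0.497 ]), 'moment': array([-0.0396, -0.0194,  0.0262]), 'grip_width': 0.08729891033129751}
top [ 0.3292 -0.0038  1.3592] 428.29422417062426Traceback (most recent call last):
  File "<stdin>", line 8, in <module>
  File "h.py", line 11, in at
    o,d=ray(name,px); return o+d*(z-o[2])/d[2]
        ~~~^^^^^^^^^
  File "h.py", line 7, in ray
    if "origin" in c: return np.array(c["origin"]),np.array(c["rotation"])@d
                                                   ~~~~~~~~~~~~~~~~~~~~~~~^~
ValueError: matmul: Input operand 1 has a mismatch in its core dimension 0, with gufunc signature (n?,k),(k,m?)->(n?,m?) (size 3 is different from 4)
```

```bash
sed -i 's/np.array(c\["rotation"\])/R.from_quat(c["rotation"]).as_matrix()/' h.py
python3 - <<'E'
from h import *
np.set_printoptions(precision=4,suppress=True)
o=get_obs()
for n in("top","scene"):
    im=camera(n); cv2.imwrite(f"pics/{n}0.png",im); c=get_calibration(n); print(n,c["origin"],c["fx"])
    for t,z in(("tuning_block",0),("seat",.045),("holder_mid",.049),("button_pivot",.045),("thumb_peg",.059),("spare_holder_mid",.004),("insulator",0),("reed_plate",.045)):
        for m in mark_of(n,t)[:3]: print(n,t,round(m["conf"],2),np.round(m["location"],1),at(n,m["location"],z)[:2])
print(R.from_quat(o["tool_rot"]).as_matrix())
a=cv2.imread("pics/top0.png");b=cv2.imread("pics/scene0.png")
E
```

```text
top [ 0.3292 -0.0038  1.3592] 428.29422417062426
top tuning_block 0.65 [267.3 198.7] [0.5407 0.046 ]
top tuning_block 0.5 [295.8 182.1] [ 0.5941 -0.0463]
top tuning_block 0.42 [297.8 213.4] [ 0.4923 -0.0513]
top seat 0.62 [280.5 195.4] [0.5437 0.0032]
top holder_mid 0.52 [216.7 262.5] [0.3387 0.1984]
top holder_mid 0.5 [199.4 232. ] [0.4317 0.2529]
top button_pivot 0.92 [291.1 194.9] [ 0.545  -0.0297]
top button_pivot 0.46 [198.9 188.3] [0.5686 0.258 ]
top thumb_peg 0.54 [298.  185.9] [ 0.5706 -0.0511]
top spare_holder_mid 0.63 [254.  154.5] [0.6862 0.0886]
top insulator 0.62 [196.9 189.4] [0.5733 0.2734]
scene [ 0.9603 -0.1963  0.8995] 385.89747695637544
scene tuning_block 0.77 [301.9 220.8] [0.5415 0.0602]
scene seat 0.89 [288.4 218.5] [0.5417 0.0197]
scene holder_mid 0.78 [349.7 163.4] [0.4629 0.2456]
scene holder_mid 0.69 [314.9 146. ] [0.3674 0.1891]
scene holder_mid 0.67 [319.8 197.3] [0.523  0.1198]
scene button_pivot 0.22 [279.5 182.3] [0.4323 0.0473]
scene thumb_peg 0.66 [271.8 236.2] [ 0.5748 -0.0417]
scene spare_holder_mid 0.69 [335.2 263.3] [0.6862 0.0782]
scene insulator 0.57 [376.1 197.7] [0.5666 0.2758]
scene reed_plate 0.54 [260.8 210.5] [ 0.4898 -0.0334]
scene reed_plate 0.42 [400.7 141.8] [0.4584 0.4169]
[[ 0.9603 -0.0009  0.279 ]
 [-0.279  -0.0017  0.9603]
 [-0.0004 -1.     -0.0019]]
```

View pics/top0.png

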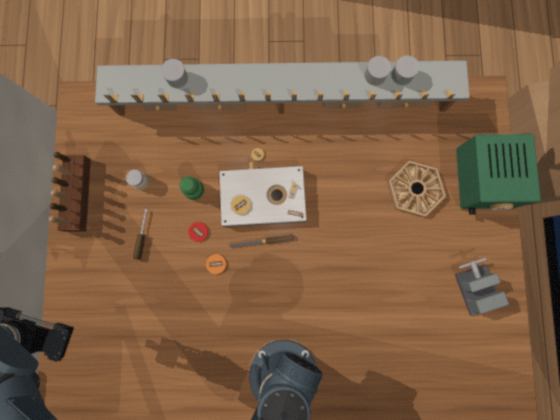

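View pics/scene0.png

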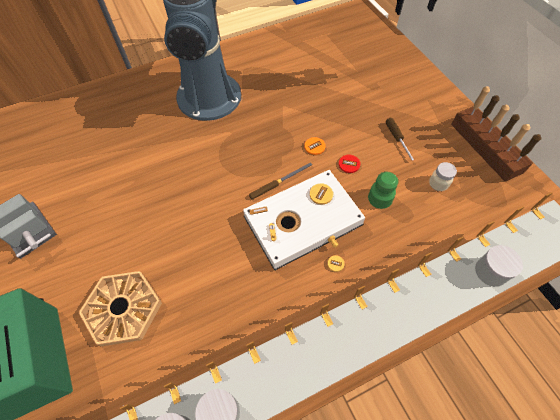

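Run:
```python
from h import *
np.set_printoptions(precision=3,suppress=True)
c=get_calibration("wrist");print(c)
b=cv2.imread("pics/top0.png")
cv2.imwrite("pics/crop.png",cv2.resize(b[130:290,170:330],(800,800),interpolation=cv2.INTER_CUBIC)[:600])
```

```text
{'fx': 362.92207491468594, 'fy': 362.92207491468594, 'cx': 273.5380742329896, 'cy': 213.32011851898315, 'tool_from_camera': array([[-0.001,  0.966,  0.259, -0.071],
       [ 0.   , -0.259,  0.966, -0.162],
       [ 1.   ,  0.001, -0.   , -0.   ],
       [ 0.   ,  0.   ,  0.   ,  1.   ]])}
```

View pics/crop.png

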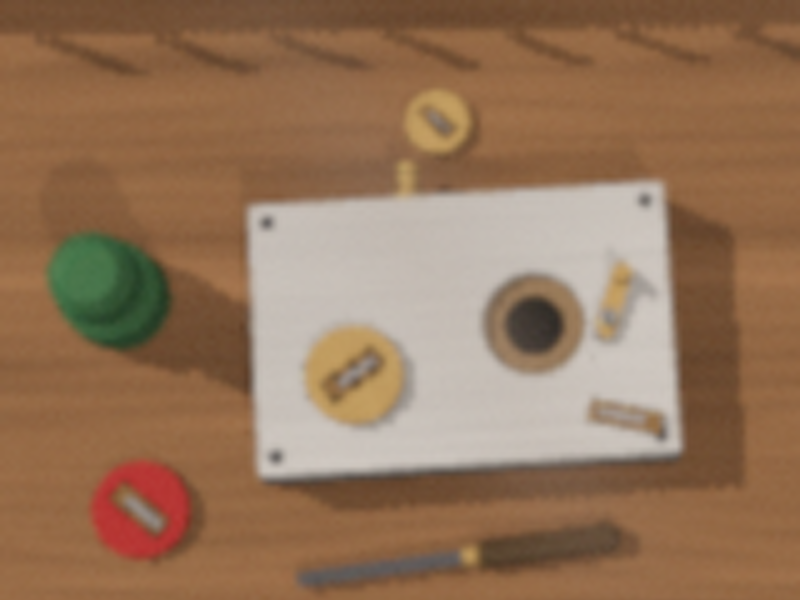

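>>> {"fn": "drive_tool", "kwargs": {
  "plan": [
    [49,-3,-39,0,7,0,30],
    [98,-6,-79,0,14,0,30],
    [147,-9,-118,0,21,0,30],
    [196,-12,-158,0,28,0,30],
    [245,-15,-197,0,35,0,30],
    [294,-18,-236,0,42,0,30],
    [343,-21,-276,0,49,0,30],
    [392,-24,-315,0,56,0,30],
    [441,-27,-355,0,63,0,30],
    [490,-30,-394,0,70.7,0,30]
  ]
}}

```text
time: 2.0
position: [0.4617, 0.1892, 0.2468]
tool_rot: [-0.512, 0.488, -0.488, 0.512]
ft_force: [0.9, 0.7, 0.1]
grip_width: 0.0301
```

Run:
```python
from h import *
o=get_obs();print(o["time"],o["position"],R.from_quat(o["tool_rot"]).as_matrix().round(3),o["q"])
```

```text
2.0 [0.4617496  0.18919051 0.24679558] [[ 0.048  0.001  0.999]
 [-0.999  0.     0.048]
 [-0.    -1.     0.001]] [1.64449122e-01 3.26322355e-01 1.71376472e+00 1.67284173e-04
 1.10068370e+00 1.15859922e-01]
```

>>> {"fn": "drive_tool", "kwargs": {
  "plan": [
    [40,0,25,0,0,0,30],
    [80,0,50,0,0,0,30],
    [107,0,68,0,0,0,30],
    [107,0,68,0,0,0,30],
    [107,0,68,0,0,0,30]
  ]
}}

```text
time: 2.5
position: [0.5344, 0.0873, 0.2462]
tool_rot: [0.513, -0.487, 0.486, -0.513]
ft_force: [-0.6, 1.0, -0.8]
grip_width: 0.0301
```

Run:
```python
from h import *
np.set_printoptions(precision=4,suppress=True)
o=get_obs();print(o["time"],o["position"],o["q"])
n="wrist"; im=camera(n); cv2.imwrite("pics/w1.png",im)
for t,z in(("tuning_block",0),("seat",.045),("holder_mid",.049),("button_pivot",.045),("thumb_peg",.059),("reed_plate",.045)):
    for m in mark_of(n,t)[:2]: print(n,t,round(m["conf"],2),np.round(m["location"],1),at(n,m["location"],z)[:2])
```

```text
2.5 [0.5344 0.0873 0.2462] [-0.0448  0.3869  1.6143  0.0005  1.1413 -0.0972]
wrist tuning_block 0.72 [280.8 201. ] [0.5422 0.065 ]
wrist seat 0.79 [285.3 251.5] [0.549  0.0207]
wrist holder_mid 0.71 [88.5 51. ] [0.3563 0.2074]
wrist holder_mid 0.67 [261.6 146.4] [0.5187 0.1302]
wrist button_pivot 0.91 [281.2 292.6] [ 0.548  -0.0277]
```

View pics/w1.png

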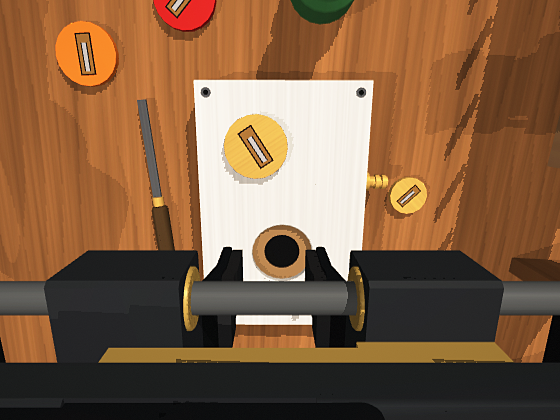

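```bash
cat >> h.py <<'E'
def blob(im,near,white=False,rad=45):
    "ellipse of the non-white blob on deck nearest to a pixel"
    hsv=cv2.cvtColor(im,cv2.COLOR_BGR2HSV)
    m=(hsv[...,1]>70).astype(np.uint8)
    w=np.zeros_like(m); cv2.circle(w,tuple(int(v) for v in near),rad,1,-1); m*=w
    cs,_=cv2.findContours(m,cv2.RETR_EXTERNAL,cv2.CHAIN_APPROX_NONE)
    c=max(cs,key=cv2.contourArea); return cv2.fitEllipse(cv2.convexHull(c)),cv2.contourArea(c)
E
python3 - <<'E'
from h import *
np.set_printoptions(precision=4,suppress=True)
im=cv2.imread("pics/w1.png")
e,a=blob(im,(256,147));print(e,a,at("wrist",e[0],.053))
e2,a=blob(im,(281,251),rad=36);print(e2,a,at("wrist",e2[0],.045))
t=cv2.imread("pics/top0.png")
e,a=blob(t,(241,205),rad=14);print(e,a,at("top",e[0],.053))
e,a=blob(t,(276.6,194.6),rad=14);print(e,a,at("top",e[0],.045))
# block corner estimates from crop / wrist
for p in((195,80),(373,81)): print("corner",at("wrist",p,.045))
for p in((260,478),(682,455),(664,182),(248,205)): print("topcorner",at("top",(170+p[0]/5,130+p[1]/5),.045))
for p in((607,335),(622,268)): print("btn",at("top",(170+p[0]/5,130+p[1]/5),.05))
E
```

```text
((255.31771850585938, 146.02130126953125), (63.445518493652344, 64.75757598876953), 156.1770477294922) 3153.0 [0.5133 0.1303 0.053 ]
((281.93096923828125, 251.4486846923828), (53.31959915161133, 59.87376403808594), 92.34465789794922) 2362.0 [0.5461 0.0203 0.045 ]
((240.5269775390625, 204.5797576904297), (19.32996940612793, 19.603885650634766), 137.1527557373047) 280.5 [0.5149 0.1267 0.053 ]
((276.5108947753906, 194.4822540283203), (18.397254943847656, 18.601734161376953), 79.99002838134766) 248.0 [0.5467 0.0156 0.045 ]
corner [0.4535 0.1879 0.045 ]
corner [0.6213 0.1964 0.045 ]
topcorner [0.4512 0.1843 0.045 ]
topcorner [ 0.4631 -0.0758  0.045 ]
topcorner [ 0.6353 -0.0675  0.045 ]
topcorner [0.6232 0.194  0.045 ]
btn [ 0.5376 -0.0305  0.05  ]
btn [ 0.5797 -0.0403  0.05  ]
```

>>> {"fn": "drive_tool", "kwargs": {
  "plan": [
    [-40,30,-13,0,-6,0,30],
    [-80,60,-26,0,-13.5,0,30],
    [-93,100,-31,0,-13.5,0,30],
    [-93,140,-31,0,-13.5,0,30],
    [-93,180,-31,0,-13.5,0,30],
    [-93,197,-31,0,-13.5,0,30],
    [-93,197,-31,0,-13.5,0,30],
    [-93,197,-31,0,-13.5,0,30]
  ]
}}

```text
time: 3.65
position: [0.4984, 0.1795, 0.0493]
tool_rot: [0.567, -0.422, 0.422, -0.567]
ft_force: [0.6, 0.1, 0.4]
grip_width: 0.0301
```

Run:
```python
from h import *
np.set_printoptions(precision=4,suppress=True)
o=get_obs();print(o["time"],o["position"],o["ft_force"],R.from_quat(o["tool_rot"]).as_matrix())
n="wrist"; im=camera(n); cv2.imwrite("pics/w2.png",im)
print(proj(n,[.5133,.1303,.053]),proj(n,[.5463,.0175,.045]))
```

```text
3.65 [0.4984 0.1795 0.0493] [0.5837 0.1217 0.4381] [[ 0.2865 -0.0002  0.9581]
 [-0.9581 -0.      0.2865]
 [-0.     -1.     -0.0002]]
[273.9522 364.0456] [272.6897 519.2042]
```

View pics/w2.png

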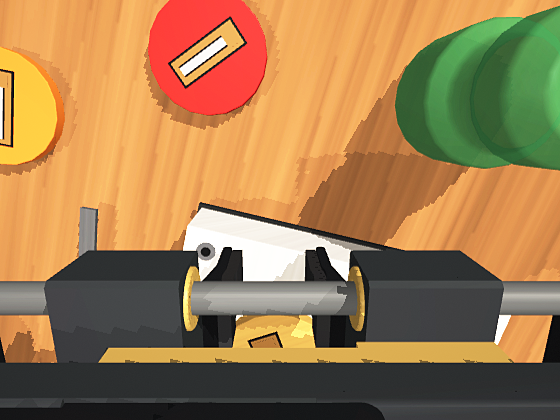

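>>> {"fn": "drive_tool", "kwargs": {
  "plan": [
    [8,0,0,0,0,0,30],
    [16,0,0,0,0,0,30],
    [28,0,0,0,0,0,30],
    [40,0,0,0,0,0,30],
    [52,0,0,0,0,0,30],
    [64,0,0,0,0,0,30],
    [76,0,0,0,0,0,30],
    [86,0,0,0,0,0,30],
    [92,0,0,0,0,0,30],
    [96,0,0,0,0,0,30]
  ]
}}

```text
time: 4.7
position: [0.526, 0.0864, 0.0493]
tool_rot: [0.567, -0.423, 0.423, -0.567]
ft_force: [0.5, 1.8, 1.4]
grip_width: 0.0298
```

>>> {"fn": "drive_tool", "kwargs": {
  "plan": [
    [-10,0,0,0,0,0,30],
    [-30,-40,0,0,0,0,30],
    [-45,-90,0,0,0,0,30],
    [-45,-130,0,0,0,0,30],
    [-45,-160,0,0,0,0,30],
    [-45,-160,0,0,0,0,30],
    [-45,-160,0,0,0,0,30]
  ]
}}

```text
time: 5.4
position: [0.5126, 0.1309, 0.2098]
tool_rot: [-0.567, 0.422, -0.423, 0.567]
ft_force: [-1.4, 0.2, 0.2]
grip_width: 0.0301
```

Run:
```python
from h import *
np.set_printoptions(precision=4,suppress=True)
o=get_obs();print(o["time"],o["position"],R.from_quat(o["tool_rot"]).as_matrix())
n="wrist"; im=camera(n); cv2.imwrite("pics/w3.png",im)
print(proj(n,[.5133,.1303,.053]),proj(n,[.5463,.0175,.045]))
```

```text
5.4 [0.5126 0.1309 0.2098] [[ 0.2868  0.001   0.958 ]
 [-0.958  -0.0001  0.2868]
 [ 0.0004 -1.      0.0009]]
[275.8846 198.735 ] [274.8967 311.4881]
```

View pics/w3.png

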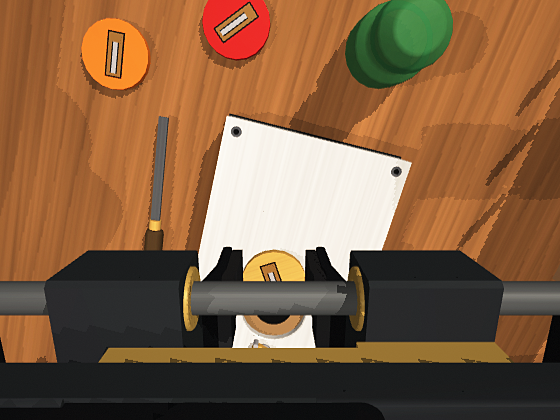

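>>> {"fn": "drive_tool", "kwargs": {
  "plan": [
    [-40,-20,0,0,0,0,30],
    [-80,-20,0,0,0,0,30],
    [-80,-20,0,0,0,0,30],
    [-80,-20,0,0,0,0,30]
  ]
}}

```text
time: 5.85
position: [0.4887, 0.2072, 0.2275]
tool_rot: [0.569, -0.423, 0.421, -0.566]
ft_force: [-0.4, -1.1, 0.7]
grip_width: 0.0298
```

Run:
```python
from h import *
np.set_printoptions(precision=4,suppress=True)
o=get_obs();print(o["time"],o["position"],R.from_quat(o["tool_rot"]).as_matrix())
n="wrist"; im=camera(n); cv2.imwrite("pics/w4.png",im)
for t,z in(("tuning_block",0),("seat",.045),("holder_mid",.049),("button_pivot",.045),("thumb_peg",.059),("reed_plate",.045)):
    for m in mark_of(n,t)[:2]: print(n,t,round(m["conf"],2),np.round(m["location"],1),at(n,m["location"],z)[:2])
cv2.imwrite("pics/w4c.png",cv2.resize(im[80:300,130:420],(0,0),fx=2.7,fy=2.7,interpolation=cv2.INTER_CUBIC))
```

```text
5.85 [0.4887 0.2072 0.2275] [[ 0.2879 -0.0038  0.9576]
 [-0.9577 -0.0014  0.2879]
 [ 0.0002 -1.     -0.004 ]]
wrist tuning_block 0.65 [278.7 342.3] [0.5512 0.0175]
wrist tuning_block 0.64 [286.6 309.4] [0.5471 0.0635]
wrist holder_mid 0.89 [280.9 340.2] [0.5431 0.0523]
wrist holder_mid 0.76 [135.3 136.7] [0.3521 0.2193]
```

View pics/w4c.png

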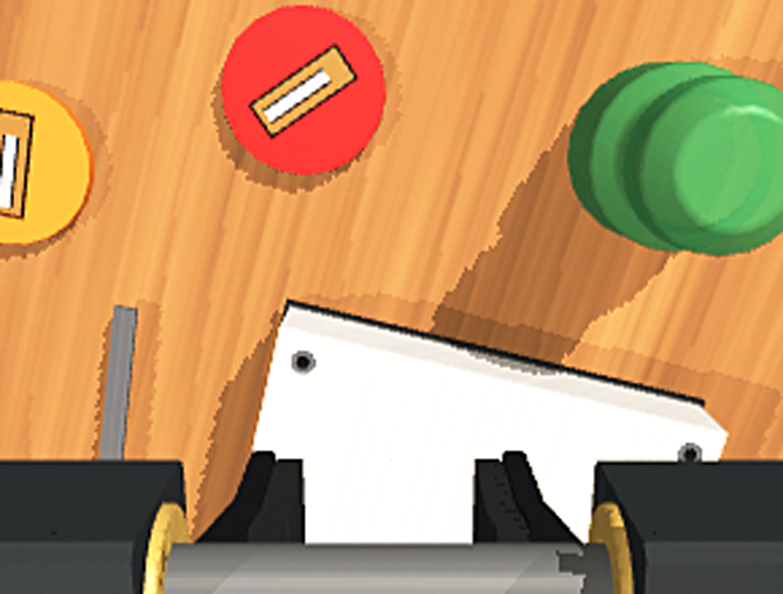

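>>> {"fn": "drive_tool", "kwargs": {
  "plan": [
    [45,0,0,0,0,0,30],
    [90,-10,0,0,0,0,30],
    [135,-20,0,0,0,0,30],
    [175,-20,0,0,0,0,30],
    [175,-20,0,0,0,0,30],
    [175,-20,0,0,0,0,30],
    [175,-20,0,0,0,0,30]
  ]
}}

```text
time: 6.9
position: [0.5394, 0.0397, 0.2491]
tool_rot: [0.567, -0.423, 0.422, -0.567]
ft_force: [-1.1, -0.6, 0.4]
grip_width: 0.0304
```

Run:
```python
from h import *
np.set_printoptions(precision=4,suppress=True)
o=get_obs();print(o["time"],o["position"],R.from_quat(o["tool_rot"]).as_matrix())
n="wrist"; im=camera(n); cv2.imwrite("pics/w5.png",im)
for t,z in(("tuning_block",0),("seat",.045),("holder_mid",.049),("button_pivot",.045),("thumb_peg",.059),("reed_plate",.045)):
    for m in mark_of(n,t)[:2]: print(n,t,round(m["conf"],2),np.round(m["location"],1),at(n,m["location"],z)[:2])
cv2.imwrite("pics/w5c.png",cv2.resize(im[80:300,130:420],(0,0),fx=2.7,fy=2.7,interpolation=cv2.INTER_CUBIC))
```

```text
6.9 [0.5394 0.0397 0.2491] [[ 0.2857 -0.0013  0.9583]
 [-0.9583  0.0007  0.2857]
 [-0.001  -1.     -0.0011]]
wrist tuning_block 0.79 [285.1 161.4] [0.545  0.0643]
wrist seat 0.87 [277.5 207.6] [0.549  0.0211]
wrist holder_mid 0.8 [277.1 179.3] [0.5398 0.05  ]
wrist holder_mid 0.21 [275.6 207.4] [0.5468 0.0216]
wrist button_pivot 0.6 [260.7 252.1] [ 0.5463 -0.0316]
wrist button_pivot 0.33 [162.1 131.2] [0.4178 0.0623]
wrist thumb_peg 0.74 [286.6 268.8] [ 0.5766 -0.0366]
wrist reed_plate 0.71 [208.  242.1] [ 0.4894 -0.0373]
```

View pics/w5c.png

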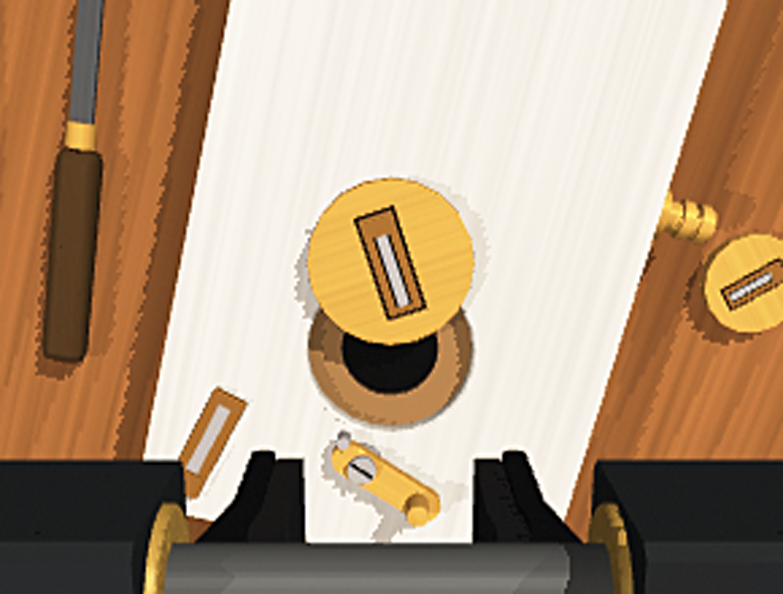

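Run:
```python
from h import *
np.set_printoptions(precision=4,suppress=True)
im=cv2.imread("pics/w5.png"); n="wrist"
f=lambda x,y:at(n,(130+(x+.5)/2.7-.5,80+(y+.5)/2.7-.5),z)[:2]
from scipy.optimize import least_squares
def fit(pts):
    P=np.array(pts); return least_squares(lambda v:np.hypot(*(P-v[:2]).T)-v[2],[*P.mean(0),.03]).x
z=.053; print("holder",fit([f(*p) for p in((307,262),(474,262),(390,178),(390,346))]))
z=.045; print("seat",fit([f(*p) for p in((308,350),(474,350),(391,428),(334,410),(449,408))]))
hsv=cv2.cvtColor(im,cv2.COLOR_BGR2HSV); m=(hsv[...,1]>60).astype(np.uint8)
def edge(c,z,r0,angs):
    out=[]
    for a in np.radians(angs):
        for r in np.arange(r0,.045,.0002):
            u=proj(n,[c[0]+r*np.cos(a),c[1]+r*np.sin(a),z]); u=np.round(u).astype(int)
            if not m[u[1],u[0]]: out.append([c[0]+r*np.cos(a),c[1]+r*np.sin(a)]);break
    return fit(out),len(out)
print("H",edge(f(390,262),.053,.026,range(0,181,6)))
z=.045;print("S",edge((.5475,.0175),.045,.026,[*range(190,356,6)]))
z=.055;print("pivot",f(361,471)); z=.066;print("peg top",f(425,503))
```

```text
holder [0.5368 0.0511 0.031 ]
seat [0.547  0.0175 0.0322]
H (array([0.5366, 0.0518, 0.0308]), 31)Traceback (most recent call last):
  File "<stdin>", line 19, in <module>
  File "<stdin>", line 15, in edge
  File "h.py", line 16, in proj
    o=get_obs(); T=np.array(c["tool_from_camera"]); r=R.from_quat(o["tool_rot"]).as_matrix()
ValueError: time passes only in moves, steps and waits
```

>>> {"fn": "drive_tool", "kwargs": {
  "plan": [
    [-40,40,0,0,0,0,30],
    [-68,80,0,0,0,0,30],
    [-68,120,0,0,0,0,30],
    [-68,160,0,0,0,0,30],
    [-68,190,0,0,0,0,30],
    [-68,200,0,0,0,0,30],
    [-68,200,0,0,0,0,30],
    [-68,200,0,0,0,0,30]
  ]
}}

```text
time: 8.05
position: [0.5218, 0.1043, 0.0504]
tool_rot: [-0.567, 0.422, -0.423, 0.567]
ft_force: [-0.6, -0.8, -0.2]
grip_width: 0.0299
```

>>> {"fn": "drive_tool", "kwargs": {
  "plan": [
    [8,1,0,0,0,0,30],
    [16,1,0,0,0,0,30],
    [24,1,0,0,0,0,30],
    [32,1,0,0,0,0,30],
    [40,1,0,0,0,0,30],
    [46,1,0,0,0,0,30],
    [50,1,0,0,0,0,30],
    [53,1,0,0,0,0,30],
    [55,1,0,0,0,0,30],
    [56,1,0,0,0,0,30]
  ]
}}

```text
time: 9.05
position: [0.5368, 0.0504, 0.0483]
tool_rot: [0.567, -0.423, 0.423, -0.567]
ft_force: [-0.1, 0.5, -0.5]
grip_width: 0.0298
```

>>> {"fn": "drive_tool", "kwargs": {
  "plan": [
    [-5,0,0,0,0,0,30],
    [-5,-50,0,0,0,0,30],
    [-5,-100,0,0,0,0,30],
    [5,-150,0,0,0,0,0],
    [15,-200,0,0,0,0,0],
    [15,-200,0,0,0,0,0],
    [15,-200,0,0,0,0,0]
  ]
}}

```text
time: 9.75
position: [0.5415, 0.0365, 0.2499]
tool_rot: [-0.566, 0.421, -0.424, 0.568]
ft_force: [0.2, -0.4, -1.1]
grip_width: 0.0061
```

Run:
```python
from h import *
np.set_printoptions(precision=4,suppress=True)
o=get_obs();print(o["time"],o["position"],R.from_quat(o["tool_rot"]).as_matrix())
n="wrist"; im=camera(n); cv2.imwrite("pics/w6.png",im)
for t,z in(("seat",.045),("holder_mid",.041),("button_pivot",.045),("thumb_peg",.059)):
    for m in mark_of(n,t)[:2]: print(n,t,round(m["conf"],2),np.round(m["location"],1),at(n,m["location"],z)[:2])
cv2.imwrite("pics/w6c.png",cv2.resize(im[80:300,130:420],(0,0),fx=2.7,fy=2.7,interpolation=cv2.INTER_CUBIC))
```

```text
9.75 [0.5415 0.0365 0.2499] [[ 0.2858  0.0035  0.9583]
 [-0.9583 -0.0004  0.2858]
 [ 0.0014 -1.      0.0032]]
wrist holder_mid 0.65 [275.  204.3] [0.5445 0.02  ]
wrist button_pivot 0.62 [259.5 246.3] [ 0.5417 -0.0279]
wrist thumb_peg 0.85 [280.9 263.2] [ 0.5675 -0.0343]
```

View pics/w6c.png

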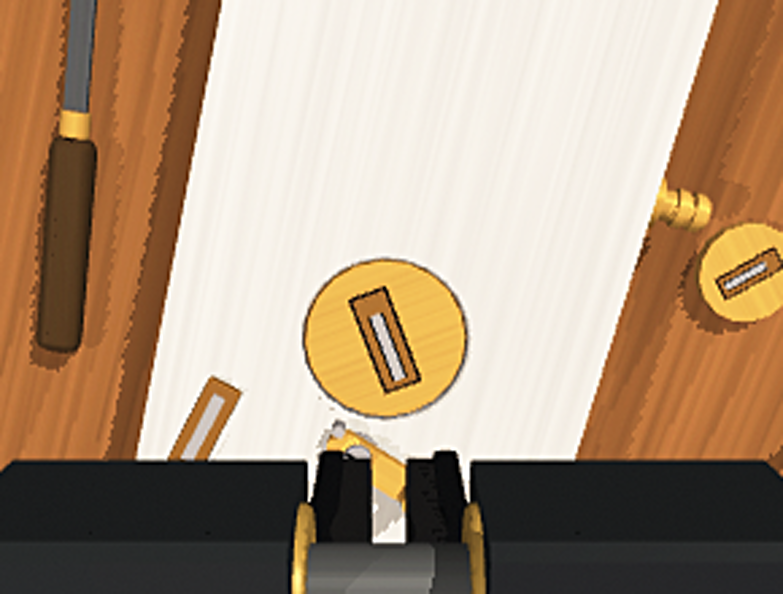

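Run:
```python
from h import *
np.set_printoptions(precision=4,suppress=True)
T=np.array(get_calibration("wrist")["tool_from_camera"]);c=get_calibration("wrist")
r=R.from_quat([.567,-.423,.422,-.567]).as_matrix();p0=np.array([.5394,.0397,.2491])
def g(x,y,z):
    u=(130+(x+.5)/2.7-.5,80+(y+.5)/2.7-.5); d=r@T[:3,:3]@np.array([(u[0]-c["cx"])/c["fx"],(u[1]-c["cy"])/c["fy"],1]); o=r@T[:3,3]+p0
    return (o+d*(z-o[2])/d[2])[:2]
print("pivot",g(361,471,.055),"peg",g(425,505,.064),"pin",g(343,438,.054),"bar tip end",g(438,515,.052))
```

```text
pivot [ 0.5482 -0.0294] peg [ 0.5747 -0.0323] pin [ 0.5378 -0.0188] bar tip end [ 0.5829 -0.0397]
```

>>> {"fn": "drive_tool", "kwargs": {
  "plan": [
    [45,0,0,0,8.5,0,0],
    [90,0,-3,0,17,0,0],
    [99,20,-3,0,25.5,0,0],
    [99,60,-3,0,34,0,0],
    [99,100,-3,0,34,0,0],
    [99,130,-3,0,34,0,0],
    [99,130,-3,0,34,0,0],
    [99,130,-3,0,34,0,0]
  ]
}}

```text
time: 10.8
position: [0.566, -0.0593, 0.1175]
tool_rot: [-0.419, 0.571, -0.569, 0.418]
ft_force: [0.8, -0.5, 0.1]
grip_width: 0.0001
```

>>> {"fn": "drive_tool", "kwargs": {
  "plan": [
    [0,30,0,0,0,0,0],
    [0,50,0,0,0,0,0],
    [0,59,0,0,0,0,0],
    [0,59,0,0,0,0,0],
    [0,59,0,0,0,0,0]
  ]
}}

```text
time: 11.3
position: [0.5676, -0.0598, 0.0608]
tool_rot: [0.418, -0.569, 0.571, -0.419]
ft_force: [0.6, 0.3, 0.5]
grip_width: 0.0003
```

Run:
```python
from h import *
np.set_printoptions(precision=1,suppress=True)
o=get_obs();M=R.from_quat(o["tool_rot"]).as_matrix();p=np.array(o["position"]);print(o["time"],p.round(4),o["ft_force"],o["q"])
yaw0=np.degrees(np.arctan2(M[1,0],M[0,0]));print(yaw0)
for th in range(-17,97,7):
    a=np.radians(th);r=np.array([np.cos(a),np.sin(a),0]);t=np.array([-r[1],r[0],0])
    q=np.array([.549,-.029,.058])+.026*r-.014*t
    # tool -x along t
    yaw=th-90
    print(th,(M.T@(q-p)*1000),round(-(yaw-yaw0),1))
```

```text
11.3 [ 0.6 -0.1  0.1] [0.6 0.3 0.5] [-0.3  0.7  1.7  0.   0.8  0. ]
-107.39678523958355
-17 [-10.    2.8  -0.8] -0.4
-10 [-13.3   2.8   0.7] -7.4
-3 [-16.7   2.8   1.7] -14.4
4 [-20.3   2.8   2.4] -21.4
11 [-23.9   2.8   2.6] -28.4
18 [-27.5   2.8   2.4] -35.4
25 [-31.    2.8   1.7] -42.4
32 [-34.4   2.8   0.6] -49.4
39 [-37.7   2.8  -0.9] -56.4
46 [-40.8   2.7  -2.8] -63.4
53 [-43.6   2.7  -5. ] -70.4
60 [-46.1   2.7  -7.6] -77.4
67 [-48.3   2.7 -10.4] -84.4
74 [-50.1   2.7 -13.6] -91.4
81 [-51.6   2.7 -16.9] -98.4
88 [-52.6   2.7 -20.3] -105.4
95 [-53.2   2.7 -23.9] -112.4
```

>>> {"fn": "drive_tool", "kwargs": {
  "plan": [
    [-5,2,0,0,0,0,0],
    [-10,2,-1,0,0,0,0],
    [-13,2,1,0,-7,0,0],
    [-17,2,2,0,-14,0,0],
    [-20,2,2,0,-21,0,0],
    [-24,2,3,0,-28,0,0],
    [-28,2,2,0,-35,0,0],
    [-31,2,2,0,-42,0,0],
    [-34,2,1,0,-49,0,0],
    [-38,2,-1,0,-56,0,0]
  ]
}}

```text
time: 12.3
position: [0.5776, -0.023, 0.058]
tool_rot: [0.638, -0.304, 0.306, -0.638]
ft_force: [0.2, -2.0, 0.4]
grip_width: 0.0004
```

Run:
```python
from h import *
np.set_printoptions(precision=1,suppress=True)
o=get_obs();M=R.from_quat(o["tool_rot"]).as_matrix();p=np.array(o["position"]);print(o["time"],p.round(4),o["ft_force"],o["q"])
yaw0=np.degrees(np.arctan2(M[1,0],M[0,0]));print(yaw0)
for th in range(39,99,7):
    a=np.radians(th);r=np.array([np.cos(a),np.sin(a),0]);t=np.array([-r[1],r[0],0])
    q=np.array([.549,-.029,.058])+.026*r-.014*t
    print(th,(M.T@(q-p)*1000),round(-(th-90-yaw0),1))
```

```text
12.3 [ 0.6 -0.   0.1] [ 0.2 -2.   0.4] [-0.2  0.7  1.7 -0.   0.8 -0.9]
-51.07759875236984
39 [0.6 0.  0. ] -0.1
46 [-2.6  0.   1.5] -7.1
53 [-6.1  0.   2.6] -14.1
60 [-9.6  0.   3.3] -21.1
67 [-13.2   0.    3.5] -28.1
74 [-16.8   0.    3.3] -35.1
81 [-20.4   0.    2.7] -42.1
88 [-23.8  -0.    1.6] -49.1
95 [-27.1  -0.    0.1] -56.1
```

Contact is felt (2 N). Continuing along the arc.

>>> {"fn": "drive_tool", "kwargs": {
  "plan": [
    [-3,0,1,0,-7,0,0],
    [-6,0,3,0,-14,0,0],
    [-10,0,3,0,-21,0,0],
    [-13,0,3,0,-28,0,0],
    [-17,0,3,0,-35,0,0],
    [-20,0,3,0,-42,0,0],
    [-24,0,2,0,-49,0,0],
    [-26,0,1,0,-53,0,0],
    [-26,0,1,0,-53,0,0],
    [-26,0,1,0,-53,0,0]
  ]
}}

```text
time: 13.3
position: [0.5621, -0.0017, 0.0579]
tool_rot: [0.707, 0.01, -0.009, -0.707]
ft_force: [0.9, 0.2, 0.7]
grip_width: 0.0006
```

>>> {"fn": "drive_tool", "kwargs": {
  "plan": [
    [-1,0,0,0,0,0,0],
    [-2,0,0,0,0,0,0],
    [-2,0,0,0,0,0,0]
  ]
}}

```text
time: 13.6
position: [0.5606, -0.002, 0.0577]
tool_rot: [-0.707, -0.011, 0.009, 0.707]
ft_force: [3.1, 0.8, 0.4]
grip_width: 0.0003
```

>>> {"fn": "drive_tool", "kwargs": {
  "plan": [
    [12,0,0,0,0,0,0],
    [15,-30,0,0,0,0,0],
    [25,-80,0,0,0,0,0],
    [35,-130,0,0,0,0,0],
    [40,-170,0,0,0,0,0],
    [40,-190,0,0,0,0,0],
    [40,-190,0,0,0,0,0],
    [40,-190,0,0,0,0,0]
  ]
}}

```text
time: 14.4
position: [0.5979, -0.0009, 0.2465]
tool_rot: [-0.707, -0.009, 0.011, 0.707]
ft_force: [-1.1, 0.0, -0.8]
grip_width: 0.0003
```

Run:
```python
from h import *
o=get_obs();print(o["time"],o["position"],o["ft_force"])
n="wrist"; im=camera(n)
for t,z in(("button_pivot",.045),("thumb_peg",.059),("holder_mid",.041)):
    for m in mark_of(n,t)[:2]: print(t,round(m["conf"],2),np.round(m["location"],1),at(n,m["location"],z)[:2].round(4))
cv2.imwrite("pics/w7c.png",cv2.resize(im[80:300,130:420],(0,0),fx=2.7,fy=2.7,interpolation=cv2.INTER_CUBIC))
```

```text
14.4 [ 0.59793853 -0.0008839   0.24646493] [-1.07416575  0.04180935 -0.83495627]
button_pivot 0.69 [246.5 136.3] [ 0.5451 -0.0284]
thumb_peg 0.77 [272.1 138.3] [ 0.5457 -0.0033]
thumb_peg 0.24 [528.1 167.6] [0.5663 0.2433]
holder_mid 0.86 [298.5 140.9] [0.5489 0.0228]
holder_mid 0.7 [539.2  28.2] [0.4408 0.2398]
```

View pics/w7c.png

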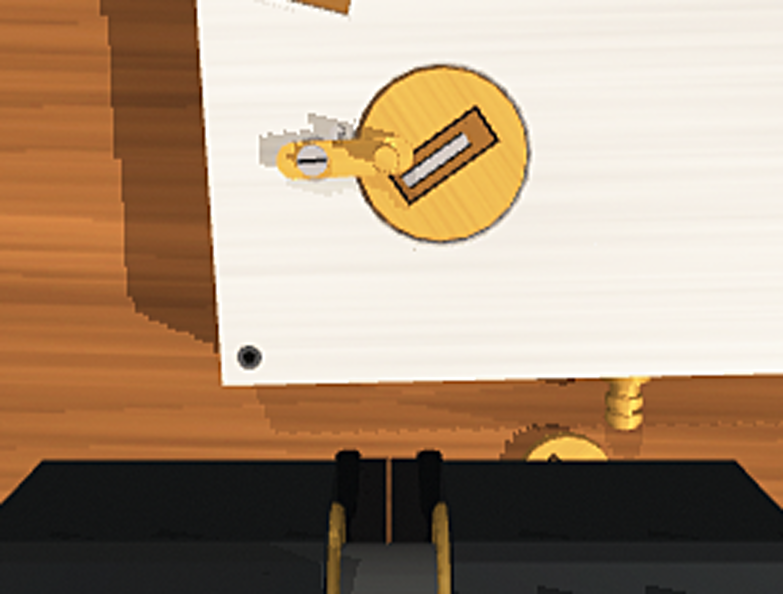

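The button lies over the flush holder and touches its stop pin, with the pivot at about crop (312,160) and the peg at (388,157). The arm is clear, so I'm handing in.

```bash
python3 -c "
from rig import *
print(hand_in())"
```

```text
the job is handed in; nothing more can be done
None
```

The job is done and handed in at about 14.5 s. `hand_in` gives no verdict, so the result below rests on my own checks.

- **Holder:** I chose the plain brass disc on the deck and left the red and orange look-alikes and the small spare alone. I slid it to the seat with two spread fingertips in two nudges, looking again in between, and it dropped in. The last wrist picture shows it flat in the seat, with an even dark rim all round and no shadow.
- **Turn-button:** I swept the thumb peg round with closed fingers until the force rose to about 3 N, which I took as the stop pin. The detected pivot (0.545, -0.028) and peg (0.546, -0.003) put the bar at roughly 1.5 rad, over the holder.
- **Other things:** I saw no sign that any of the other things moved, but I took no overall picture at the end to confirm it. The arm was clear of everything, with the fingertips about 0.2 m above the deck.
- **Disagreements:**
  - The top and wrist cameras differed by about 3 mm in y. I used the wrist values throughout.
  - The detector's last estimate of the holder centre, (0.549, 0.023), is about 5 mm from my fitted seat centre (0.547, 0.0175). I put this down to the detector, which read 3–4 mm high in y on earlier pictures too, and because the picture shows the disc concentric in its seat.

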